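# Slide the microscope-slide cabinet home and close its keeper

### The job

Push the heavy grey microscope-slide cabinet away from you, low down on its black foot so that it slides along the bench without tipping or lifting, until it stands squarely between the yellow tape lines, home against the low aluminium back stop. Then push the red keeper arm round by its black knob until it is fully closed across the near side of the cabinet, and leave the other things on the bench where they stand.

Things in the scene. Friction and masses are not known exactly. Their poses are not given: they have to be found in the camera images.
- bay: fixed parking bay. Origin: at bench height, middle of the near face of its back stop (aluminium fence 170 mm wide, 12 thick, 50 high). Its -x axis points from the stop out along the lane, roughly towards the robot; y across the lane, z up. Flat yellow tape lines at y = +85 and -85 mm run from x = 0 to -200 mm
- cabinet: loose slide cabinet, about 1.5 kg: grey block 90 (its x) by 130 (y) by 180 mm high with white drawer fronts; thin steel handle on top, up to 206 mm. Origin: on the bench under the middle of the grey block, z up. Home, the origin is at x = -45, y = 0 mm of the bay, axes parallel to the bay's. Pushed on its low foot it slides (6 to 25 N); pushed high it tips over
- foot_face (a point): middle of the near face of the black rubber foot that sticks out 40 mm from the bottom of the near (-x) side of the cabinet: the place to push. The foot is 126 mm wide and 40 mm high; this point is 20 mm above the bench, at x = -85, y = 0 mm of the cabinet
- keeper (a joint): angle (rad) of the red keeper arm about its upright post. 0: along the bay's +y (outwards); pi/2: along the bay's -x; pi: closed at its own stop, along the bay's -y, across the cabinet's near side above the foot. Starts open, turns easily (0.5 N at the knob), stays where left. Bar 12 mm thick, 135 long, 81 to 99 mm above the bench; it clears the cabinet only when that is home
- keeper_knob (a point): centre of the upright black knob at the end of the keeper arm: 16 mm in diameter, 50 mm high, from 98 to 148 mm above the bench (this point at 123 mm), 125 mm from the hinge axis
- keeper_hinge (a point): point on the keeper's upright hinge axis, 90 mm above the bench, at x = -105, y = +108 mm of the bay; the thin post (14 mm diameter, 32 at its foot, 102 high with the hub) stands here
- oil: bystander: small amber bottle, 32 mm diameter, 75 mm high; origin under its centre
- stain: bystander: blue bottle, 40 mm diameter, 90 mm high; origin under its centre
- specimen: bystander: clear jar with red cap, 52 mm diameter, 70 mm high; origin under its centre
- slidebox: bystander: small blue box 85 x 30 x 35 mm; origin under its centre
- petri: bystander: flat white dish, 60 mm diameter, 15 mm high; origin under its centre
- beaker: bystander: white cup, 60 mm diameter, 80 mm high; origin under its centre

How it is judged:
By the outcome, as a careful person would: the job done as asked, in the order asked, and still so for the second after the job is handed in, with the robot touching nothing.
It also fails if it takes over 70 s, if anything falls off the work surface, if the arm or the gripper's body presses on something with over 40 N, if the wrist force passes 120 N, or if a joint passes its speed limit or range.

### The arm

A 7-joint arm with a two-finger parallel gripper is mounted at the origin on the work surface. World frame = base frame: x ahead of the robot, y to its left, z up, the work surface at z = 0. Lengths are in m, angles in degrees, forces in N, time in s.
With the tool pointing down it reaches from about 0.425 to 0.875 m from the base axis. Payload 4.7 kg.
Tool frame: the origin (TCP) lies midway between the tips of the shut fingers; the grasp point (between the pads) lies 19 mm behind it; z points along the fingers, y is the line along which they close (so a half turn about z gives the same grasp; the last joint's range is limited). The gripper opens to 87 mm and grips with 3 to 60 N. Pads are 19 mm wide; open, the fingers measure 117 mm over their backs; the gripper's body (75 mm by 190 mm) begins 51 mm behind the grasp point.
Start: joints at [68.474, 18.392, -4.016, 83.108, 1.295, 78.541, -3.26], TCP at [0.247, -0.601, 0.223] pointing down, gripper open.
Joint ranges: [-163.93, 163.93], [-17.29, 119.83], [-79.2, 71.16], [3.27, 140.29], [-89.18, 269.18], [5.43, 117.66], [-154.24, 154.24]. Speed limits (degrees/s): [147.25, 147.25, 180, 180, 180, 180, 180].

### API

Orientations are given as [roll, pitch, yaw] about the fixed x, y, z axes, in that order (R = Rz(yaw) Ry(pitch) Rx(roll)).
In Python, from cell import env, viewer, boxes_of, masks_of gives the robot as it stands. The module is installed in compiled form; this text tells all that it offers.
- The arm moves only by the tool apply_moves, never from a script. Its argument "moves" is a list of rows, each a list of 7 numbers: the shift along the tool's x, y, z scaled (see below), then the turn, a rotation vector about the tool's x, y, z scaled (see below), then the opening, from 0 (shut) to 1 (fully open). A call has 1 to 20 rows; each row is the pose to reach, as a shift and turn from the pose commanded when the call began, along the tool's axes at that moment; what a row does not reach only later rows make up. The controller multiplies each number of a shift by 0.2 m and each number of a turn by 1.5 rad. A row lasts 1/10 s, in which the tool goes at most 50 mm and 8.59 degrees, less where a joint would pass 70% of its speed; a pose out of reach is approached as far as the arm can. A call with a number of a shift or a turn outside -1 to 1 is refused whole. A call with a gripper value outside its range is refused whole. The fingers move at their own pace and stop on an object; "grip_force" is the grip in N (left out, the last holds). Time passes only in rows, so rows that repeat a pose let the fingers close. It gives the time, the measured TCP pose, the force, the opening and the grip force at its end, in the units of the state.
- env.get_obs(): the state, without advancing time (a new reading comes with each control period).
- viewer.read_camera(name): name is "side" or "top"; returns the picture (400x640x3 uint8, red, green, blue); there is no depth.
- viewer.get_calibration(name): a dict with "fov_y" (degrees; the focal length in pixels is half the picture's height over the tangent of half this angle, whatever the lens; pixels are square), "cx", "cy" (the principal point, pixels), "position" and "orientation" of the camera in the world. Camera axes: x right, y up, looking along -z (the intrinsics and any distortion apply to the point x, -y, -z); pixel columns grow to the right and rows downward; lengths in m; the calibration is good to about 2 mm. A picture is of the moment at which its call begins. get_calibration takes no time and is no camera call.
- env.sign_off(): hands the job in; it is judged then, once.
Trained networks look in the newest picture that a camera, given by its name, has taken for a name from the list of things; names that differ only in an ending like _2 or _b are one class to them, and where a whole thing is asked for, a point or a joint stands for the part that bears it (a point fixed in the world has none). Each returns a list of dicts, best first, with "conf" (0 to 1); they miss things now and then, are a little off and sometimes report something else, mostly with a low value. They report only what shows in the picture. A call takes as long as a camera call.
- boxes_of(camera, target): "location" ([column, row] in pixels, amid what is visible of it).
- masks_of(camera, target): "pixels" (400x640 bool, what is visible of it) and "location" ([column, row] in pixels, amid what is visible of it).
The state is a dict: "time_s": time; "qpos": joint angles; "joint_velocities": joint speeds; "effort": joint torques, N m; "tool_pos": TCP position; "tool_rot": TCP orientation; "force": force on the tool from outside, world axes, zero at the start; "wrist_torque": the same for the moment, N m; "grip_width": finger opening in m; "grasp_force": force on a finger pad.
Only numpy, scipy, OpenCV 4.12 (cv2) and the standard library are available. Lean on these libraries where they do the work, as an engineer would, in place of code of your own. Each camera call takes 0.05 s, during which the arm holds its last target. There are 200 camera calls.

## Working session

There is one attempt and no reset: what is moved stays moved. The work goes in short steps, Python scripts to look and compute and a tool call to move; the robot and the scene stay as the last step left them, time stands still between calls to the robot, and variables do not carry over. Pictures are saved under pics/ and viewed, at most 10 in all, crops included, and the job is handed in when it is done.

Besides the shell and the picture viewer there is one more tool, called after "Request:" as name([rows], argument=value, ...), one row to a line, values as JSON. apply_moves: Moves the arm, as the interface text tells. Shifts and turns lie within -1 to 1; 1 stands for 0.2 m of shift or 1.5 rad of turn. Its arguments: {"type":"object","properties":{"moves":{"type":"array","items":{"type":"array","items":{"type":"number","minimum":-1,"maximum":1}}},"grip_force":{"type":"number"}},"required":["moves"]}

```bash
mkdir -p pics; cat > h.py <<'E'
import numpy as np, cv2
from cell import env, viewer, boxes_of, masks_of
from scipy.spatial.transform import Rotation as R
def cam(n):
    c=viewer.get_calibration(n); return c
def snap(n,f):
    im=viewer.read_camera(n); cv2.imwrite('pics/'+f,im[:,:,::-1]); return im
E
python3 - <<'E'
from h import *
for n in('side','top'):
    print(n,cam(n)); snap(n,n+'0.png')
print(env.get_obs())
E
```

```text
side {'fov_y': 47.52949513050383, 'cx': 318.7061427329241, 'cy': 204.2660626675196, 'position': array([ 0.55325728, -0.99457706,  0.72455657]), 'orientation': array([57.47899034,  0.13452769, -1.07453583])}
top {'fov_y': 52.20561233971101, 'cx': 325.3805650152053, 'cy': 201.26866543387223, 'position': array([ 0.49994833, -0.01418747,  0.95897872]), 'orientation': array([  5.93274938,  -1.00679058, -91.46383723])}
{'time_s': 0.1, 'qpos': array([68.47394874, 18.43344104, -4.01538778, 83.16764694,  1.2937301 ,
       78.54131409, -3.25920295]), 'joint_velocities': array([ 0.09650189, -0.0724968 ,  0.05968382, -0.27597779,  0.04665018,
        0.03856554, -0.00886206]), 'effort': array([-4.34100375e-04, -4.92572844e+01, -4.05898690e-01, -3.13402355e+01,
       -6.41915831e-02,  3.94520047e-02,  4.53728796e-05]), 'tool_pos': array([ 0.24677404, -0.60079785,  0.22158873]), 'tool_rot': array([-1.79902759e+02,  4.29493491e-03,  2.23360509e+01]), 'force': array([-0.648912  , -0.77876146, -0.14509568]), 'wrist_torque': array([0.11145154, 0.02359458, 0.00433277]), 'grasp_force': 0.0, 'grip_width': 0.08717988982146946}
```

View pics/side0.png

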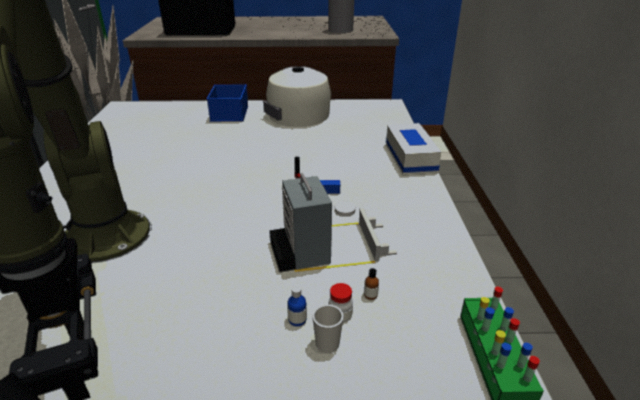

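View pics/top0.png

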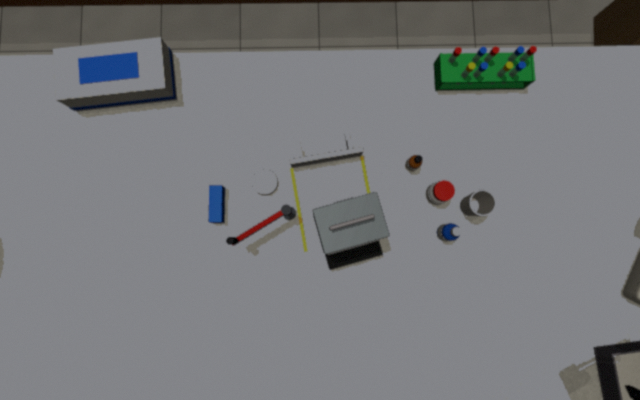

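The top view shows the cabinet at about (350,222), foot near (354,255), turned against the lane. The stop runs from (292,163) to (362,155), with the keeper hinge at (289,212) and the knob at (232,241). The bottles stand to the right. Next I fit the poses.

```bash
cat >> h.py <<'E'
from scipy.optimize import minimize
def proj(n,P):
    c=cam(n); f=200/np.tan(np.radians(c['fov_y']/2))
    p=(np.atleast_2d(P)-c['position'])@R.from_euler('xyz',c['orientation'],degrees=True).as_matrix()
    return np.c_[c['cx']+f*p[:,0]/-p[:,2], c['cy']+f*-p[:,1]/-p[:,2]]
def back(n,uv,z):
    c=cam(n); f=200/np.tan(np.radians(c['fov_y']/2)); uv=np.atleast_2d(uv)
    d=np.c_[(uv[:,0]-c['cx'])/f,-(uv[:,1]-c['cy'])/f,-np.ones(len(uv))]@R.from_euler('xyz',c['orientation'],degrees=True).as_matrix().T
    return c['position']+d*((z-c['position'][2])/d[:,2])[:,None]
def T(p,L):  # p=x,y,yaw
    c,s=np.cos(p[2]),np.sin(p[2]); L=np.atleast_2d(L)
    return np.c_[p[0]+c*L[:,0]-s*L[:,1],p[1]+s*L[:,0]+c*L[:,1],L[:,2]]
def inv(p,W):
    c,s=np.cos(p[2]),np.sin(p[2]); d=np.atleast_2d(W)[:,:2]-p[:2]
    return np.c_[c*d[:,0]+s*d[:,1],-s*d[:,0]+c*d[:,1]]
def box(x,y,z): return np.array([[a,b,c] for a in x for b in y for c in z])
CAB=[box((-.045,.045),(-.065,.065),(0,.18)),box((-.085,-.045),(-.063,.063),(0,.04))]
def sil(n,p,parts):
    m=np.zeros((1600,2560),np.uint8)
    for b in parts:
        h=cv2.convexHull(((proj(n,T(p,b))+.5)*4-.5).round().astype(np.int32)); cv2.fillConvexPoly(m,h,1)
    return cv2.resize(m.astype(np.float32),(640,400),interpolation=cv2.INTER_AREA)
def fitcab(p0,cams=('top','side')):
    M={}
    for n in cams:
        r=masks_of(n,'cabinet')
        if r: M[n]=r[0]['pixels'].astype(np.float32); print(n,r[0]['conf'],M[n].sum())
    f=lambda p:sum(np.abs(sil(n,p,CAB)-M[n]).sum() for n in M)
    r=minimize(f,p0,method='Nelder-Mead',options=dict(initial_simplex=np.array(p0)+np.array([[0,0,0],[.02,0,0],[0,.02,0],[0,0,.15]])))
    for n in M: print(n,'xor',np.abs(sil(n,r.x,CAB)-M[n]).sum())
    print('cab',r.x[:2].round(4),np.degrees(r.x[2]).round(2)); return r.x
E
python3 - <<'E'
from h import *
W=[]
for n in('top','side'):
    im=viewer.read_camera(n); hsv=cv2.cvtColor(im,cv2.COLOR_RGB2HSV)
    m=cv2.inRange(hsv,(22,90,90),(35,255,255))
    v,u=np.nonzero(m); w=back(n,np.c_[u,v],0); W.append(w)
pts=np.vstack(W)
a=back('top',[[292,165],[362,157]],0)
p0=np.r_[a.mean(0)[:2],np.arctan2(-(a[1]-a[0])[0]*-1,-(a[1]-a[0])[1])]
dd=a[0]-a[1]; p0[2]=np.arctan2(-dd[0],dd[1])
print('p0',p0)
k=np.abs(np.abs(inv(p0,pts)[:,1])-.085)<.015; k&=(np.abs(inv(p0,pts)[:,0]+.1)<.12)
f=lambda q:np.sqrt((np.abs(inv(np.r_[p0[0],q],pts[k])[:,1])-.085)**2+1e-6).sum()
q=minimize(f,p0[1:],method='Nelder-Mead').x; bay=np.r_[p0[0],q]
for n,w in zip(('top','side'),W):
    l=inv(bay,w); g=np.abs(np.abs(l[:,1])-.085)<.012; l=l[g&(np.abs(l[:,0]+.1)<.13)]
    for s in(1,-1):
        j=l[l[:,1]*s>0]; print(n,s,len(j),'x',np.percentile(j[:,0],[0,3,97,100]).round(4),'y',np.median(j[:,1]).round(4))
print('bay',bay[:2].round(4),np.degrees(bay[2]))
np.save('bay.npy',bay)
c=fitcab([*back('top',[[350,222]],.18)[0][:2],np.radians(14)]); np.save('cab.npy',c)
print('cab in bay',inv(bay,c[None,:]).round(4),np.degrees(c[2]-bay[2]))
for t,z in(('keeper_knob',.123),('keeper_hinge',.09),('oil',.04),('stain',.045),('specimen',.035),('slidebox',.03),('petri',.01),('beaker',.04)):
    r=boxes_of('top',t)
    if r: b=back('top',r[0]['location'],z); print(t,round(r[0]['conf'],2),b[0,:2].round(3),inv(bay,b).round(3))
E
```

```text
p0 [ 0.69568877 -0.04012904  0.09354074]
top 1 254 x [-0.1994 -0.1941 -0.0076 -0.0022] y 0.0855
top -1 112 x [-0.0909 -0.0884 -0.0047 -0.0022] y -0.0844
side 1 42 x [-0.0789 -0.0755 -0.0042 -0.003 ] y 0.0839
side -1 174 x [-0.2031 -0.1956 -0.0096 -0.0034] y -0.086
bay [ 0.6957 -0.0385] 8.612097818520873
top 0.79 4204.0
side 0.91 4618.0
top xor 128.875
side xor 174.75
cab [ 0.5384 -0.0771] 14.03
cab in bay [[-0.1613 -0.0147]] 5.41515742533954
keeper_knob 0.97 [0.55  0.102] [[-0.123  0.161]]
keeper_hinge 0.8 [0.674 0.018] [[-0.013  0.059]]
oil 0.18 [ 0.583 -0.378] [[-0.162 -0.319]]
stain 0.56 [ 0.516 -0.302] [[-0.218 -0.234]]
specimen 0.58 [ 0.612 -0.296] [[-0.122 -0.242]]
slidebox 0.59 [0.592 0.216] [[-0.064  0.267]]
beaker 0.9 [ 0.578 -0.38 ] [[-0.168 -0.32 ]]
```

```bash
cat >> h.py <<'E'
def row(pos,head,tilt=0):
    "world TCP target, heading & tilt in deg -> row relative to measured pose"
    o=env.get_obs(); h,t=np.radians([head,tilt]); H=np.array([np.cos(h),np.sin(h),0]); U=np.array([0,0,1.])
    z=np.sin(t)*H-np.cos(t)*U; x=np.cos(t)*H+np.sin(t)*U; G=np.c_[x,np.cross(z,x),z]
    A=R.from_euler('xyz',o['tool_rot'],degrees=True).as_matrix()
    print('pos',o['tool_pos'].round(4),'rot',o['tool_rot'].round(2),'F',o['force'].round(1),'t',o['time_s'])
    print('row',(A.T@(np.array(pos)-o['tool_pos'])/.2).round(4),(R.from_matrix(A.T@G).as_rotvec()/1.5).round(4))
E
python3 - <<'E'
from h import *
bay=np.load('bay.npy')
print('knob',inv(bay,back('top',[[232,240.5]],.148)),'hinge chk',proj('top',T(bay,[[-.105,.108,.102]])))
for th in(0,10,20,30): print(th,proj('top',T(bay,[[-.105-.125*np.sin(np.radians(th)),.108+.125*np.cos(np.radians(th)),.148]])).round(1),proj('side',T(bay,[[-.105-.125*np.sin(np.radians(th)),.108+.125*np.cos(np.radians(th)),.148]])).round(1))
c=np.load('cab.npy'); F=T(c,[[-.085,0,.02]]); print('foot',F)
print(T(c,[[-.12,0,.2]]))
row(T(c,[[-.12,0,.2]])[0],14,8)
E
```

```text
knob [[-0.15404895  0.21935699]] hinge chk [[285.5765746  208.31112329]]
0 [[221.4 217.2]] [[312.8 154.1]]
10 [[224.  227.9]] [[305.4 155. ]]
20 [[228.4 237.9]] [[298.3 156.5]]
30 [[234.6 247. ]] [[291.7 158.5]]
foot [[ 0.45594501 -0.09774012  0.02      ]]
[[ 0.4219887  -0.10622354  0.2       ]]
pos [ 0.247  -0.6013  0.2226] rot [179.99   0.    22.34] F [ 1.1 -0.1  1.2] t 0.7
row [ 1.7501 -1.957   0.1127] [-0.0067  0.093   0.0968]
```

Request:
apply_moves([
  [0.85, -0.98, 0.0, 0, 0, 0, 1],
  [0.85, -0.98, 0.0, 0, 0, 0, 1],
  [0.85, -0.98, 0.0, 0, 0, 0, 1],
  [0.85, -0.98, 0.0, 0, 0, 0, 1],
  [0.85, -0.98, 0.0, 0, 0, 0, 1],
  [0.85, -0.98, 0.0, 0, 0, 0, 1],
  [0.85, -0.98, 0.0, 0, 0, 0, 1],
])

```text
time_s: 1.4
tool_pos: [0.3308, -0.3539, 0.2232]
tool_rot: [179.9, 0.0, 22.6]
force: [-0.2, -0.7, -0.1]
grip_width: 0.0872
grasp_force: 0.0
```

Request:
apply_moves([
  [0.9, -0.977, 0.11, -0.0067, 0.093, 0.0968, 1],
  [0.9, -0.977, 0.11, -0.0067, 0.093, 0.0968, 1],
  [0.9, -0.977, 0.11, -0.0067, 0.093, 0.0968, 1],
  [0.9, -0.977, 0.11, -0.0067, 0.093, 0.0968, 1],
  [0.9, -0.977, 0.11, -0.0067, 0.093, 0.0968, 1],
  [0.9, -0.977, 0.11, -0.0067, 0.093, 0.0968, 1],
  [0.9, -0.977, 0.11, -0.0067, 0.093, 0.0968, 1],
  [0.9, -0.977, 0.11, -0.0067, 0.093, 0.0968, 1],
  [0.9, -0.977, 0.11, -0.0067, 0.093, 0.0968, 1],
  [0.9, -0.977, 0.11, -0.0067, 0.093, 0.0968, 1],
])

```text
time_s: 2.4
tool_pos: [0.4217, -0.108, 0.2006]
tool_rot: [-180.0, -8.0, 13.8]
force: [-0.5, 0.2, -0.0]
grip_width: 0.0872
grasp_force: 0.0
```

```bash
python3 - <<'E'
from h import *
c=np.load('cab.npy'); print(env.get_obs()['qpos'])
row(T(c,[[-.12,0,.018]])[0],14,8)
E
```

```text
[ 47.775433   -13.36454403 -28.90487957 117.70045604 -11.66952878
  67.67661785 -53.18845167]
pos [ 0.4217 -0.108   0.2006] rot [-179.98   -8.01   13.81] F [-0.5  0.2 -0. ] t 2.4
row [-0.1237 -0.0081  0.9044] [ 0.     -0.0002 -0.0022]
```

Request:
apply_moves([
  [-0.03, -0.008, 0.2, 0, 0, 0, 1],
  [-0.06, -0.008, 0.4, 0, 0, 0, 1],
  [-0.09, -0.008, 0.6, 0, 0, 0, 1],
  [-0.12, -0.008, 0.8, 0, 0, 0, 1],
  [-0.124, -0.008, 0.9, 0, 0, 0, 1],
  [-0.124, -0.008, 0.904, 0, 0, 0, 1],
  [-0.124, -0.008, 0.904, 0, 0, 0, 1],
  [-0.124, -0.008, 0.904, 0, 0, 0, 1],
])

```text
time_s: 3.2
tool_pos: [0.4235, -0.1054, 0.0195]
tool_rot: [179.9, -8.1, 14.0]
force: [1.2, -0.0, 0.1]
grip_width: 0.0867
grasp_force: 0.0
```

```bash
python3 - <<'E'
from h import *
c=np.load('cab.npy'); print(env.get_obs()['qpos'])
snap('side','side1.png')
row(T(c,[[-.095,0,.018]])[0],14,8)
E
```

```text
[ 46.9146353    1.14243019 -33.17661675 129.44434783  -4.53729372
  42.44182514 -59.10491072]
pos [ 0.4236 -0.1054  0.0196] rot [179.88  -8.14  13.98] F [0.  0.7 1. ] t 3.25
row [0.1141 0.0019 0.0246] [ 0.0015 -0.0016 -0.0003]
```

View pics/side1.png

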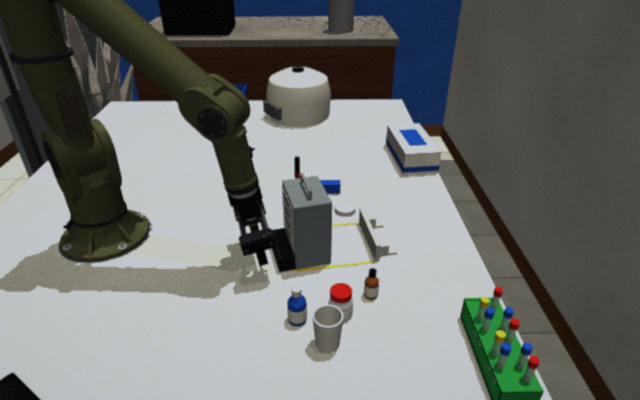

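Request:
apply_moves([
  [0.05, 0, 0.015, 0, 0, 0, 1],
  [0.09, 0, 0.02, 0, 0, 0, 1],
  [0.11, 0, 0.024, 0, 0, 0, 1],
  [0.13, 0, 0.026, 0, 0, 0, 1],
  [0.15, 0, 0.029, 0, 0, 0, 1],
  [0.17, -0.003, 0.032, 0, 0, 0, 1],
  [0.19, -0.005, 0.035, 0, 0, 0, 1],
  [0.21, -0.007, 0.038, 0, 0, 0, 1],
  [0.23, -0.009, 0.04, 0, 0, 0, 1],
  [0.25, -0.011, 0.043, 0, 0, 0, 1],
  [0.27, -0.013, 0.046, 0, 0, 0, 1],
  [0.29, -0.015, 0.049, 0, 0, 0, 1],
  [0.31, -0.017, 0.052, 0, 0, 0, 1],
  [0.33, -0.019, 0.054, 0, 0, 0, 1],
  [0.35, -0.021, 0.057, 0, 0, 0, 1],
  [0.35, -0.021, 0.057, 0, 0, 0, 1],
])

```text
time_s: 4.85
tool_pos: [0.4859, -0.085, 0.0152]
tool_rot: [-180.0, -7.5, 13.9]
force: [-8.0, -3.2, 2.1]
grip_width: 0.0869
grasp_force: 4.5
```

```bash
cat > m.py <<'E'
from h import *
for n in('top','side'): viewer.read_camera(n)
b=np.load('bay.npy'); c=fitcab(np.load('cab.npy')); np.save('cab.npy',c)
print('in bay mm',(inv(b,c[None,:])*1e3).round(1),np.degrees(c[2]-b[2]).round(2))
o=env.get_obs(); print('tcp in cab',(inv(c,o['tool_pos'][None])*1e3).round(1),'in bay',(inv(b,o['tool_pos'][None])*1e3).round(1),o['tool_pos'][2],o['tool_rot'].round(2),'F',o['force'].round(1),o['time_s'])
E
python3 m.py
```

```text
top 0.59 4063.0
side 0.77 4293.0
top xor 348.5
side xor 530.875
cab [ 0.5803 -0.064 ] 13.92
in bay mm [[-117.9   -8. ]] 5.31
tcp in cab [[-96.6   2.3]] in bay [[-214.4  -14.6]] 0.015199107088705359 [-179.95   -7.54   13.89] F [-8.3 -3.1  2.4] 5.05
```

```bash
python3 - <<'E'
from h import *
b=np.load('bay.npy'); row(T(b,[[-.1742,-.0051,.018]])[0],np.degrees(b[2])+2,8)
E
```

```text
pos [ 0.4859 -0.085   0.0152] rot [-179.95   -7.54   13.89] F [-8.3 -3.1  2.4] t 5.05
row [ 0.2045 -0.0287  0.0129] [-0.0057  0.0054  0.0378]
```

Request:
apply_moves([
  [0.02, -0.003, 0.0, -0.0005, 0.001, 0.004, 1],
  [0.04, -0.006, 0.002, -0.001, 0.001, 0.008, 1],
  [0.06, -0.009, 0.003, -0.0015, 0.002, 0.012, 1],
  [0.08, -0.012, 0.005, -0.002, 0.002, 0.016, 1],
  [0.1, -0.014, 0.006, -0.003, 0.003, 0.02, 1],
  [0.12, -0.017, 0.008, -0.0035, 0.003, 0.024, 1],
  [0.14, -0.02, 0.009, -0.004, 0.004, 0.028, 1],
  [0.16, -0.023, 0.01, -0.0045, 0.004, 0.032, 1],
  [0.18, -0.026, 0.011, -0.005, 0.005, 0.035, 1],
  [0.2, -0.0287, 0.013, -0.0057, 0.0054, 0.0378, 1],
  [0.2045, -0.0287, 0.013, -0.0057, 0.0054, 0.0378, 1],
])

```text
time_s: 6.15
tool_pos: [0.5241, -0.0681, 0.0174]
tool_rot: [-179.9, -8.0, 10.7]
force: [-5.8, -1.2, -3.7]
grip_width: 0.0874
grasp_force: 3.0
```

```bash
python3 m.py; python3 - <<'E'
from h import *
b=np.load('bay.npy'); p=inv(b,env.get_obs()['tool_pos'][None])[0]
row(T(b,[[p[0]-.006,p[1],.018]])[0],np.degrees(b[2])+2,20)
E
```

```text
top 0.63 4124.0
side 0.82 4214.0
top xor 405.75
side xor 438.25
cab [ 0.6207 -0.0518] 9.54
in bay mm [[-76.1  -2. ]] 0.93
tcp in cab [[-97.9  -0.1]] in bay [[-174.1   -3.6]] 0.017492710697011513 [-179.91   -8.     10.67] F [-5.9 -1.4 -2.9] 6.35
pos [ 0.5241 -0.0681  0.0175] rot [-179.91   -8.     10.67] F [-5.9 -1.4 -2.9] t 6.35
row [-0.0293 -0.0011 -0.0067] [-0.0012  0.1396  0.0005]
```

Request:
apply_moves([
  [-0.04, -0.001, -0.006, 0, 0.0, 0, 1],
  [-0.04, -0.001, -0.006, 0, 0.05, 0, 1],
  [-0.035, -0.001, -0.0067, 0, 0.1, 0, 1],
  [-0.03, -0.001, -0.0067, -0.001, 0.14, 0, 1],
  [-0.03, -0.001, -0.0067, -0.001, 0.14, 0, 1],
  [-0.03, -0.001, -0.0067, -0.001, 0.14, 0, 1],
])

```text
time_s: 6.95
tool_pos: [0.5228, -0.0693, 0.021]
tool_rot: [179.8, -20.5, 10.7]
force: [0.4, -0.3, -0.7]
grip_width: 0.0872
grasp_force: 0.0
```

```bash
python3 - <<'E'
from h import *
b=np.load('bay.npy'); print(inv(b,env.get_obs()['tool_pos'][None]))
row(T(b,[[-.135,-.001,.018]])[0],np.degrees(b[2]),20)
E
```

```text
[[-0.17552414 -0.00462719]]
pos [ 0.5228 -0.0693  0.021 ] rot [179.81 -20.54  10.72] F [ 0.4 -0.3 -0.7] t 6.95
row [ 0.185  -0.011   0.0851] [-0.0063 -0.0063  0.023 ]
```

Request:
apply_moves([
  [0.02, -0.001, 0.018, -0.001, -0.002, 0.006, 1],
  [0.04, -0.002, 0.026, -0.003, -0.004, 0.012, 1],
  [0.06, -0.003, 0.034, -0.005, -0.006, 0.018, 1],
  [0.08, -0.005, 0.042, -0.006, -0.006, 0.023, 1],
  [0.095, -0.006, 0.048, -0.006, -0.006, 0.023, 1],
  [0.11, -0.007, 0.054, -0.006, -0.006, 0.023, 1],
  [0.125, -0.008, 0.06, -0.006, -0.006, 0.023, 1],
  [0.14, -0.009, 0.066, -0.006, -0.006, 0.023, 1],
  [0.148, -0.009, 0.069, -0.006, -0.006, 0.023, 1],
  [0.148, -0.009, 0.069, -0.006, -0.006, 0.023, 1],
])

```text
time_s: 7.95
tool_pos: [0.551, -0.0618, 0.0163]
tool_rot: [-179.9, -19.5, 8.6]
force: [-13.3, -3.4, 9.1]
grip_width: 0.0871
grasp_force: 6.7
```

```bash
python3 m.py; python3 - <<'E'
from h import *
b=np.load('bay.npy')
row(T(b,[[-.135,-.001,.018]])[0],np.degrees(b[2]),20)
E
```

```text
top 0.94 4601.0
side 0.73 4266.0
top xor 140.75
side xor 319.375
cab [ 0.6446 -0.0488] 8.17
in bay mm [[-52.1  -2.6]] -0.45
tcp in cab [[-94.5   0.4]] in bay [[-146.6   -1.4]] 0.016316955904687624 [-179.87  -19.52    8.59] F [-13.   -2.6   9.5] 8.15
pos [ 0.551  -0.0618  0.0163] rot [-179.87  -19.52    8.59] F [-13.   -2.6   9.5] t 8.15
row [ 0.0574 -0.0022  0.0114] [-0.0014  0.0056 -0.0002]
```

Request:
apply_moves([
  [0.012, 0, 0.0, 0, 0, 0, 1],
  [0.022, -0.001, 0.003, 0, 0, 0, 1],
  [0.03, -0.001, 0.006, 0, 0, 0, 1],
  [0.03, -0.001, 0.006, 0, 0, 0, 1],
])

```text
time_s: 8.55
tool_pos: [0.5555, -0.0608, 0.0163]
tool_rot: [-179.8, -19.3, 8.6]
force: [-14.9, -2.5, 10.4]
grip_width: 0.0871
grasp_force: 7.9
```

Request:
apply_moves([
  [0.008, 0, 0.003, 0, 0, 0, 1],
  [0.008, 0, 0.003, 0, 0, 0, 1],
])

```text
time_s: 8.75
tool_pos: [0.5557, -0.0608, 0.0161]
tool_rot: [-179.8, -19.2, 8.6]
force: [-23.1, -3.4, 18.2]
grip_width: 0.0867
grasp_force: 11.8
```

Request:
apply_moves([
  [0.01, 0, 0.0, 0, 0, 0, 1],
  [0.01, 0, 0.0, 0, 0, 0, 1],
])

```text
time_s: 8.95
tool_pos: [0.5559, -0.0608, 0.0161]
tool_rot: [-179.8, -19.0, 8.6]
force: [-28.5, -4.4, 22.3]
grip_width: 0.0868
grasp_force: 14.4
```

```bash
python3 m.py; python3 - <<'E'
from h import *
im=cv2.imread('pics/top0.png')
im=snap('top','t2.png'); cv2.imwrite('pics/t2c.png',cv2.resize(im[120:300,200:420,::-1],None,fx=3.2,fy=3.2,interpolation=cv2.INTER_CUBIC))
E
```

```text
top 0.82 4431.0
side 0.82 4396.0
top xor 203.0625
side xor 306.1875
cab [ 0.6488 -0.0488] 8.02
in bay mm [[-47.9  -3.2]] -0.6
tcp in cab [[-93.7   1.1]] in bay [[-141.6   -1.1]] 0.016133070616462384 [-179.83  -18.97    8.56] F [-28.7  -3.5  21.6] 9.15
```

View pics/t2c.png

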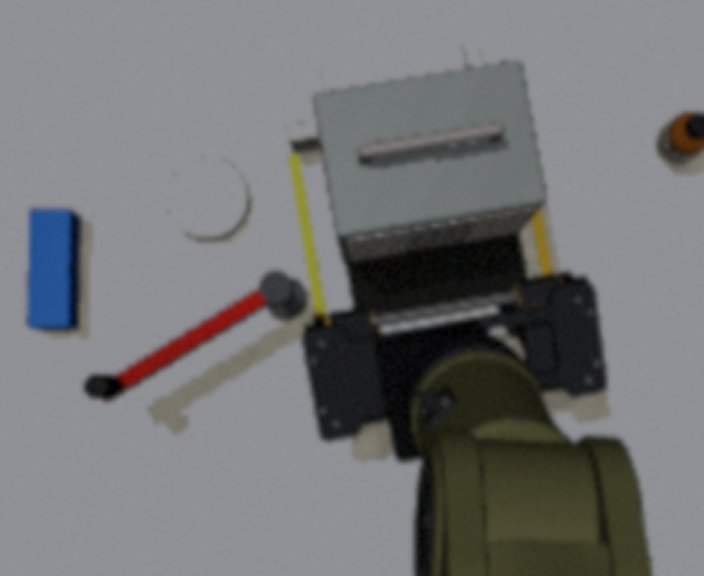

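Request:
apply_moves([
  [-0.05, 0, -0.02, 0, 0, 0, 1],
  [-0.14, 0, -0.05, 0, 0, 0, 1],
  [-0.236, 0, -0.08, 0, 0, 0, 1],
  [-0.236, 0, -0.08, 0, 0, 0, 0.5],
  [-0.18, 0, -0.25, 0, 0, 0, 0],
  [-0.11, 0, -0.45, 0, 0, 0, 0],
  [-0.04, 0, -0.65, 0, 0, 0, 0],
  [-0.1, 0, -0.8, 0, -0.1, 0, 0],
  [-0.2, 0, -0.8, 0, -0.2, 0, 0],
  [-0.2, 0, -0.8, 0, -0.22, 0, 0],
])

```text
time_s: 10.2
tool_pos: [0.4754, -0.0738, 0.1584]
tool_rot: [179.9, -1.2, 8.7]
force: [0.2, 0.1, -0.6]
grip_width: 0.0388
grasp_force: 0.0
```

```bash
python3 m.py; python3 - <<'E'
from h import *
im=snap('top','t3.png'); cv2.imwrite('pics/t3c.png',cv2.resize(im[120:300,200:420,::-1],None,fx=3.2,fy=3.2,interpolation=cv2.INTER_CUBIC))
E
```

```text
top 0.77 4451.0
side 0.76 4473.0
top xor 169.125
side xor 158.4375
cab [ 0.6488 -0.0488] 8.02
in bay mm [[-47.9  -3.2]] -0.6
tcp in cab [[-177.3    0.5]] in bay [[-225.2   -0.9]] 0.1559788634646711 [-179.88   -1.16    8.7 ] F [-0.  -0.5  0.1] 10.4
```

View pics/t3c.png

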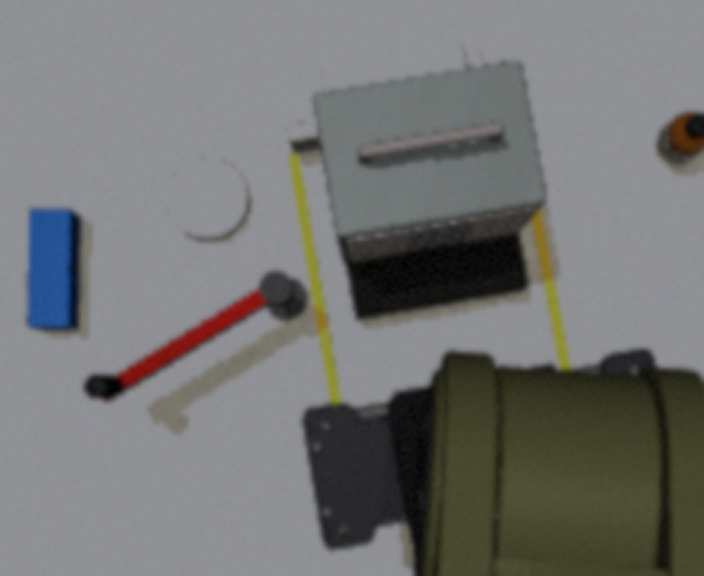

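```bash
python3 - <<'E'
from h import *
b=np.load('bay.npy')
for n in('top','side'): viewer.read_camera(n)
c=fitcab(np.load('cab.npy')+[.004,.006,.03]); print((inv(b,c[None,:])*1e3).round(1),np.degrees(c[2]-b[2]))
c=fitcab(np.load('cab.npy')-[.006,.004,.03],('top',)); print((inv(b,c[None,:])*1e3).round(1),np.degrees(c[2]-b[2]))
c=fitcab(np.load('cab.npy')-[.006,.004,.03],('side',)); print((inv(b,c[None,:])*1e3).round(1),np.degrees(c[2]-b[2]))
# yellow tape ends/lat now
im=viewer.read_camera('top'); hsv=cv2.cvtColor(im,cv2.COLOR_RGB2HSV); v,u=np.nonzero(cv2.inRange(hsv,(18,90,60),(35,255,255)))
l=inv(b,back('top',np.c_[u,v],0))
for s in(1,-1):
    j=l[(np.abs(l[:,1]*s-.085)<.015)&(np.abs(l[:,0]+.1)<.12)]; print(s,np.median(j[:,1]),j[:,0].min(),j[:,0].max(),np.polyfit(j[:,0],j[:,1],1))
for x,y in((-.045,0),(-.048,-.003),(-.045,-.006)):
    q=T(b,[[x,y,0]])[0]; p=np.r_[q[:2],b[2]]
    print(x,y,((proj('top',T(p,[[-.085,.063,.04],[-.085,-.063,.04],[-.045,.065,.18],[-.045,-.065,.18],[.045,.065,.18],[.045,-.065,.18]]))-[200,120])*3.2).round(0).tolist())
E
```

```text
top 0.8 4594.0
side 0.7 4510.0
top xor 100.9375
side xor 142.25
cab [ 0.6485 -0.0478] 8.57
[[-48.1  -2.1]] -0.041888273151999084
top 0.8 4594.0
top xor 93.25
cab [ 0.6488 -0.0478] 8.6
[[-47.8  -2.2]] -0.010014203505234793
side 0.7 4510.0
side xor 132.0625
cab [ 0.6485 -0.0502] 8.08
[[-48.4  -4.5]] -0.5281845920530215
1 0.08554430140479351 -0.1920924053574396 -0.0022057900598016246 [-0.0019836   0.08532753]
-1 -0.08447359858425621 -0.19637379090291812 -0.0739814970780119 [-0.0012711 -0.0846291]
-0.045 0 [[350.0, 314.0], [525.0, 283.0], [330.0, 234.0], [543.0, 198.0], [305.0, 90.0], [515.0, 54.0]]
-0.048 -0.003 [[355.0, 317.0], [530.0, 286.0], [336.0, 239.0], [548.0, 202.0], [311.0, 94.0], [521.0, 58.0]]
-0.045 -0.006 [[358.0, 313.0], [534.0, 282.0], [340.0, 233.0], [552.0, 196.0], [315.0, 88.0], [525.0, 52.0]]
```

```bash
python3 - <<'E'
from h import *
b=np.load('bay.npy'); H=np.degrees(b[2])
row(T(b,[[-.225,-.001,.2]])[0],H); row(T(b,[[-.115,.15,.2]])[0],H)
E
```

```text
pos [ 0.472  -0.0736  0.1559] rot [-179.93   -1.09    8.64] F [-0.   0.7 -0.8] t 10.8
row [ 0.0115 -0.0016 -0.2205] [-0.0008 -0.0127  0.0003]
pos [ 0.472  -0.0736  0.1559] rot [-179.93   -1.09    8.64] F [-0.   0.7 -0.8] t 10.8
row [ 0.5618 -0.7563 -0.2092] [-0.0008 -0.0127  0.0003]
```

Request:
apply_moves([
  [0.0115, 0, -0.22, 0, -0.0127, 0, 0],
  [0.2, -0.25, -0.22, 0, -0.0127, 0, 0],
  [0.4, -0.5, -0.22, 0, -0.0127, 0, 0],
  [0.5, -0.75, -0.22, 0, -0.0127, 0, 0],
  [0.56, -0.98, -0.21, 0, -0.0127, 0, 0],
  [0.56, -1.0, -0.21, 0, -0.0127, 0, 0],
  [0.56, -1.0, -0.21, 0, -0.0127, 0, 0],
  [0.56, -1.0, -0.21, 0, -0.0127, 0, 0],
  [0.56, -1.0, -0.21, 0, -0.0127, 0, 0],
])

```text
time_s: 11.7
tool_pos: [0.5521, 0.1391, 0.2]
tool_rot: [-180.0, 0.0, 8.5]
force: [-0.9, -0.6, -0.1]
grip_width: 0.0003
grasp_force: 0.0
```

```bash
python3 - <<'E'
from h import *
b=np.load('bay.npy'); H=np.degrees(b[2])
row(T(b,[[-.118,.223,.112]])[0],H); print(inv(b,env.get_obs()['tool_pos'][None]),env.get_obs()['grip_width'])
im=snap('top','t4.png'); cv2.imwrite('pics/t4c.png',cv2.resize(im[120:300,180:400,::-1],None,fx=3.2,fy=3.2,interpolation=cv2.INTER_CUBIC))
E
```

```text
pos [0.5521 0.1391 0.2   ] rot [-1.7997e+02  4.0000e-02  8.5400e+00] F [-0.9 -0.6 -0.1] t 11.7
row [-0.0131 -0.1294  0.4402] [-0.0004  0.0004 -0.0009]
[[-0.11534972  0.19706645]] 0.0002528839653727355
```

View pics/t4c.png

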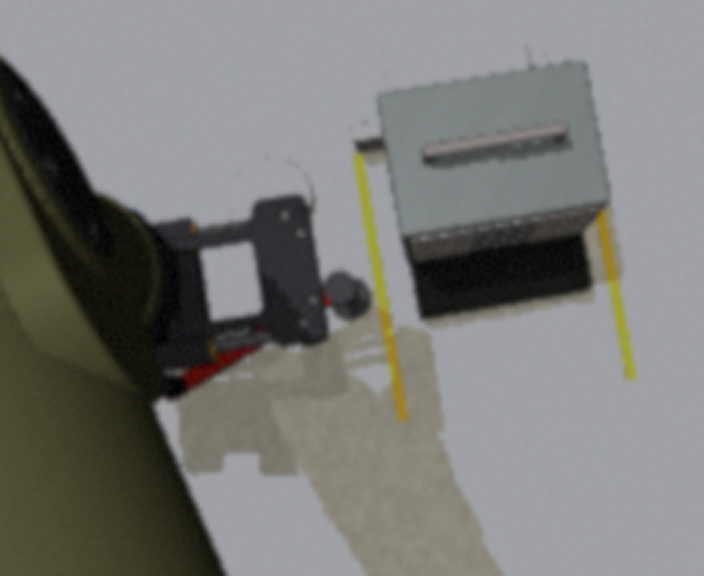

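Request:
apply_moves([
  [-0.013, -0.13, 0.0, 0, 0, 0, 0],
  [-0.013, -0.13, 0.22, 0, 0, 0, 0],
  [-0.013, -0.13, 0.44, 0, 0, 0, 0],
  [-0.013, -0.13, 0.44, 0, 0, 0, 0],
  [-0.06, -0.13, 0.44, 0, 0, 0, 0],
  [-0.105, -0.13, 0.44, 0, 0, 0, 0],
  [-0.15, -0.105, 0.44, 0, 0, 0, 0],
  [-0.2, -0.075, 0.44, 0, 0, 0, 0],
  [-0.26, -0.035, 0.44, 0, 0, 0, 0],
  [-0.3, 0.003, 0.44, 0, 0, 0, 0],
  [-0.34, 0.045, 0.44, 0, 0, 0, 0],
  [-0.37, 0.09, 0.44, 0, 0, 0, 0],
  [-0.4, 0.133, 0.44, 0, 0, 0, 0],
  [-0.4, 0.133, 0.44, 0, 0, 0, 0],
])

```text
time_s: 13.15
tool_pos: [0.4763, 0.1007, 0.1124]
tool_rot: [180.0, 0.0, 8.5]
force: [-0.2, 0.3, 0.3]
grip_width: 0.0005
grasp_force: 0.0
```

```bash
cat > k.py <<'E'
from h import *
b=np.load('bay.npy'); print('tcp bay',inv(b,env.get_obs()['tool_pos'][None]).round(4))
for n in('top','side'):
    viewer.read_camera(n); r=masks_of(n,'keeper_knob')
    for q in r[:1]:
        m=q['pixels']; th=np.radians(np.arange(0,185,5)); s=[]
        P=lambda t,r,z:T(b,[[-.105-r*np.sin(t),.108+r*np.cos(t),z]])
        best=min((sum(np.min(np.hypot(*(np.argwhere(m)[:,::-1]-proj(n,P(t,.125,z))[0]).T)) for z in(.11,.145))+sum(np.min(np.hypot(*(np.argwhere(m)[:,::-1]-proj(n,P(t,rr,.099))[0]).T)) for rr in(.04,.07,.1)),t) for t in np.radians(np.arange(0,186,1)))
        print(n,q['conf'],m.sum(),'theta',np.degrees(best[1]),'cost',best[0])
E
python3 k.py
```

```text
tcp bay [[-0.1961  0.1704]]
top 0.77 235 theta 63.0 cost 53.668255569705096
side 0.81 449 theta 71.0 cost 1.6871339590892995
```

Request:
apply_moves([
  [0.05, -0.025, 0, 0, 0, 0, 0],
  [0.05, -0.16, 0, 0, 0, 0, 0],
  [-0.13, -0.16, 0, 0, 0, 0, 0],
  [-0.13, -0.12, 0, 0, 0, 0, 0],
  [-0.14, -0.05, 0, 0, 0, 0, 0],
  [-0.15, 0.02, 0, 0, 0, 0, 0],
  [-0.16, 0.085, 0, 0, 0, 0, 0],
  [-0.165, 0.14, 0, 0, 0, 0, 0],
  [-0.17, 0.195, 0, 0, 0, 0, 0],
  [-0.165, 0.25, 0, 0, 0, 0, 0],
  [-0.16, 0.305, 0, 0, 0, 0, 0],
  [-0.145, 0.36, 0, 0, 0, 0, 0],
  [-0.13, 0.41, 0, 0, 0, 0, 0],
  [-0.11, 0.46, 0, 0, 0, 0, 0],
  [-0.085, 0.51, 0, 0, 0, 0, 0],
  [-0.055, 0.555, 0, 0, 0, 0, 0],
  [-0.055, 0.555, 0, 0, 0, 0, 0],
])

```text
time_s: 15.05
tool_pos: [0.4839, -0.01, 0.112]
tool_rot: [-179.9, -0.0, 8.6]
force: [0.2, 0.3, 0.1]
grip_width: 0.0002
grasp_force: 0.0
```

```bash
python3 k.py
```

```text
tcp bay [[-0.2051  0.0598]]
side 0.61 365 theta 128.0 cost 4.473042844212128
```

Request:
apply_moves([
  [0, -0.06, 0, 0, 0, 0, 0],
  [-0.09, -0.06, 0, 0, 0, 0, 0],
  [-0.175, -0.06, 0, 0, 0, 0, 0],
  [-0.175, 0.04, 0, 0, 0.06, 0, 0],
  [-0.175, 0.145, 0, 0, 0.12, 0, 0],
  [-0.175, 0.145, -0.02, 0, 0.175, 0, 0],
  [-0.175, 0.145, -0.02, 0, 0.175, 0, 0],
  [-0.175, 0.145, -0.02, 0, 0.175, 0, 0],
])

```text
time_s: 16.05
tool_pos: [0.4524, -0.0419, 0.1163]
tool_rot: [-180.0, -15.0, 8.7]
force: [0.3, 0.8, 1.3]
grip_width: 0.0005
grasp_force: 0.0
```

```bash
python3 k.py; python3 - <<'E'
from h import *
b=np.load('bay.npy'); H=np.degrees(b[2])
for t in(128,140,150,160,170,176):
    a=np.radians(t); print(t); row(T(b,[[-.105-.125*np.sin(a)-.018,.108+.125*np.cos(a),.115]])[0],H,15)
E
```

```text
tcp bay [[-0.2411  0.0331]]
top 0.63 435 theta 119.99999999999999 cost 1.0951915070613891
side 0.92 474 theta 121.0 cost 1.5891995215235029
128
pos [ 0.4533 -0.0415  0.1161] rot [-179.85  -15.01    8.75] F [-0.4  0.3 -0.5] t 16.25
row [0.0885 0.0116 0.0296] [-0.0021 -0.0001  0.0015]
140
pos [ 0.4533 -0.0415  0.1161] rot [-179.85  -15.01    8.75] F [-0.4  0.3 -0.5] t 16.25
row [0.176  0.1058 0.0528] [-0.0021 -0.0001  0.0015]
150
pos [ 0.4533 -0.0415  0.1161] rot [-179.85  -15.01    8.75] F [-0.4  0.3 -0.5] t 16.25
row [0.262  0.1686 0.0757] [-0.0021 -0.0001  0.0015]
160
pos [ 0.4533 -0.0415  0.1161] rot [-179.85  -15.01    8.75] F [-0.4  0.3 -0.5] t 16.25
row [0.3573 0.2149 0.1012] [-0.0021 -0.0001  0.0015]
170
pos [ 0.4533 -0.0415  0.1161] rot [-179.85  -15.01    8.75] F [-0.4  0.3 -0.5] t 16.25
row [0.4589 0.2434 0.1283] [-0.0021 -0.0001  0.0015]
176
pos [ 0.4533 -0.0415  0.1161] rot [-179.85  -15.01    8.75] F [-0.4  0.3 -0.5] t 16.25
row [0.5216 0.2516 0.1451] [-0.0021 -0.0001  0.0015]
```

Request:
apply_moves([
  [0, -0.055, 0, 0, 0, 0, 0],
  [0.05, -0.05, 0.014, 0, 0, 0, 0],
  [0.07, -0.02, 0.022, 0, 0, 0, 0],
  [0.09, 0.012, 0.03, 0, 0, 0, 0],
  [0.13, 0.06, 0.04, 0, 0, 0, 0],
  [0.176, 0.106, 0.053, 0, 0, 0, 0],
  [0.22, 0.14, 0.064, 0, 0, 0, 0],
  [0.262, 0.168, 0.076, 0, 0, 0, 0],
  [0.31, 0.193, 0.088, 0, 0, 0, 0],
  [0.357, 0.215, 0.101, 0, 0, 0, 0],
  [0.41, 0.23, 0.115, 0, 0, 0, 0],
  [0.459, 0.243, 0.128, 0, 0, 0, 0],
  [0.49, 0.248, 0.137, 0, 0, 0, 0],
  [0.5216, 0.2516, 0.145, 0, 0, 0, 0],
  [0.5216, 0.2516, 0.145, 0, 0, 0, 0],
])

```text
time_s: 17.75
tool_pos: [0.568, -0.0755, 0.1151]
tool_rot: [-179.9, -15.1, 8.7]
force: [0.4, 0.0, 0.4]
grip_width: 0.0004
grasp_force: 0.0
```

```bash
python3 k.py; python3 - <<'E'
from h import *
b=np.load('bay.npy'); H=np.degrees(b[2])
row(T(b,[[-.105-.014,-.017,.115]])[0],H,15)
im=snap('side','s5.png'); cv2.imwrite('pics/s5c.png',cv2.resize(im[130:330,200:420,::-1],None,fx=3,fy=3,interpolation=cv2.INTER_CUBIC))
E
```

```text
tcp bay [[-0.1318 -0.0174]]
top 0.56 214 theta 178.0 cost 12.175377357238514
side 0.67 77 theta 178.0 cost 20.1848306453458
pos [ 0.5669 -0.0758  0.115 ] rot [-179.91  -15.02    8.66] F [ 0.4 -0.  -0.2] t 17.95
row [ 0.0675 -0.0029  0.0179] [-0.0012 -0.0003  0.0005]
```

View pics/s5c.png

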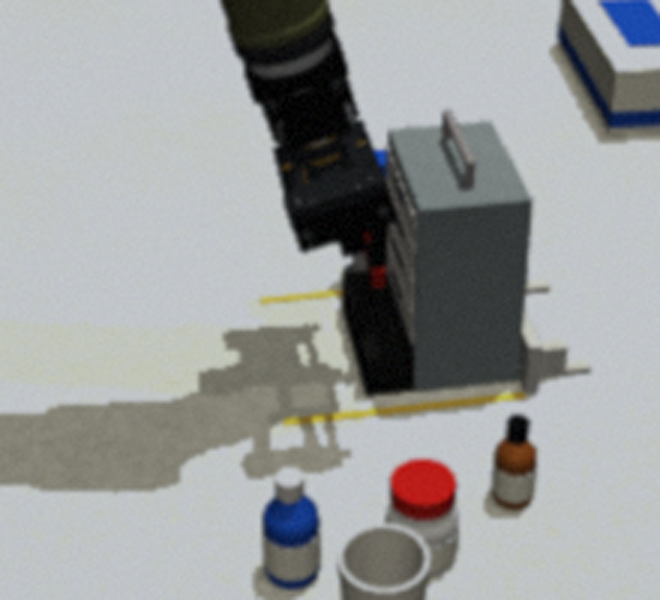

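The side crop shows the red bar across the near side at about (375,275). The cabinet's back is at the stop at about (525,370). Now the last few millimetres.

Request:
apply_moves([
  [0.01, 0, 0.003, 0, 0, 0, 0],
  [0.02, 0, 0.006, 0, 0, 0, 0],
  [0.03, 0, 0.008, 0, 0, 0, 0],
  [0.04, 0, 0.011, 0, 0, 0, 0],
  [0.048, 0, 0.013, 0, 0, 0, 0],
  [0.048, 0, 0.013, 0, 0, 0, 0],
])

```text
time_s: 18.6
tool_pos: [0.5759, -0.075, 0.1146]
tool_rot: [-179.9, -14.9, 8.6]
force: [-5.6, -1.2, 4.5]
grip_width: 0.0005
grasp_force: 2.7
```

Request:
apply_moves([
  [0.01, 0, 0.003, 0, 0, 0, 0],
  [0.015, 0, 0.004, 0, 0, 0, 0],
  [0.015, 0, 0.004, 0, 0, 0, 0],
])

```text
time_s: 18.9
tool_pos: [0.5765, -0.0751, 0.114]
tool_rot: [-179.9, -14.5, 8.6]
force: [-15.6, -2.0, 11.8]
grip_width: 0.0003
grasp_force: 7.5
```

Request:
apply_moves([
  [-0.04, 0, -0.012, 0, 0, 0, 0],
  [-0.15, 0, -0.04, 0, 0, 0, 0],
  [-0.3, 0, -0.08, 0, 0, 0, 0],
  [-0.4, 0, -0.12, 0, 0, 0, 0],
  [-0.4, 0.3, -0.3, 0, 0, 0, 0],
  [-0.4, 0.6, -0.45, 0, 0, 0, 0],
  [-0.4, 0.9, -0.45, 0, 0, 0, 0],
  [-0.4, 1.0, -0.45, 0, 0, 0, 0],
  [-0.4, 1.0, -0.45, 0, 0, 0, 0],
])

```text
time_s: 19.8
tool_pos: [0.5105, -0.2942, 0.1817]
tool_rot: [179.9, -15.2, 8.2]
force: [-0.6, -0.3, -0.1]
grip_width: 0.0007
grasp_force: 0.0
```

```bash
python3 k.py; python3 - <<'E'
from h import *
im=snap('top','t6.png'); cv2.imwrite('pics/t6c.png',cv2.resize(im[120:300,200:500,::-1],None,fx=2.6,fy=2.6,interpolation=cv2.INTER_CUBIC))
E
```

```text
tcp bay [[-0.2214 -0.2251]]
top 0.73 393 theta 181.0 cost 1.8548061254207728
side 0.81 327 theta 180.0 cost 0.9946000192186089
```

View pics/t6c.png

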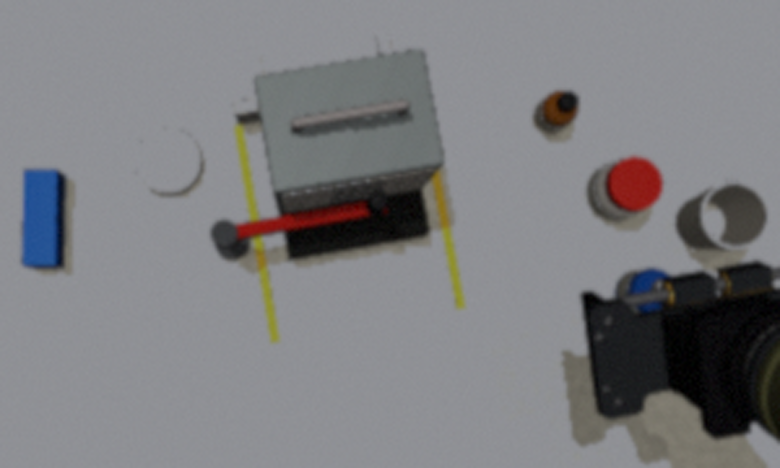

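```bash
python3 - <<'E'
from h import *
b=np.load('bay.npy'); c=fitcab(np.load('cab.npy')+[.004,.005,.03],('top','side')); print((inv(b,c[None])*1e3).round(1),np.degrees(c[2]-b[2]))
im0=cv2.imread('pics/top0.png').astype(float).sum(2)/3
# brightness profile along lane x at y=.02 at z=.05 (fence-top edges should sit at x=0 and 12 mm)
for y in(.05,.0,-.05):
    X=np.arange(-.02,.024,.002); uv=proj('top',T(b,np.c_[X,X*0+y,X*0+.05])).astype(np.float32)
    print(y,list(zip((X*1e3).round().astype(int).tolist(),cv2.remap(im0.astype(np.float32),uv[:,:1],uv[:,1:],1).ravel().round().astype(int).tolist())))
print(boxes_of('top','cabinet')[0]['conf'])
E
```

```text
top 0.66 4370.0
side 0.7 4279.0
top xor 360.25
side xor 296.9375
cab [ 0.6487 -0.0479] 8.31
[[-47.8  -2.3]] -0.29723831983954296
0.05 [(-20, 117), (-18, 109), (-16, 100), (-14, 91), (-12, 75), (-10, 56), (-8, 43), (-6, 41), (-4, 61), (-2, 97), (0, 121), (2, 131), (4, 133), (6, 132), (8, 127), (10, 117), (12, 115), (14, 116), (16, 117), (18, 116), (20, 118), (22, 123)]
0.0 [(-20, 120), (-18, 111), (-16, 104), (-14, 96), (-12, 81), (-10, 60), (-8, 43), (-6, 39), (-4, 57), (-2, 91), (0, 118), (2, 131), (4, 133), (6, 133), (8, 132), (10, 132), (12, 133), (14, 133), (16, 133), (18, 134), (20, 133), (22, 134)]
-0.05 [(-20, 114), (-18, 109), (-16, 104), (-14, 94), (-12, 78), (-10, 57), (-8, 43), (-6, 39), (-4, 52), (-2, 83), (0, 116), (2, 130), (4, 132), (6, 130), (8, 119), (10, 106), (12, 96), (14, 92), (16, 90), (18, 90), (20, 89), (22, 91)]
0.61
```

```bash
python3 -c "
from cell import env
print(env.sign_off())"
```

```text
the job is handed in; nothing more can be done
None
```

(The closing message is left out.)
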